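# Put the tip box away and set its lock dial

### The job

Put the small steel tip box flat inside the rim of the rectangular brass tray, set down gently with its dial up, either way round, and let go of it. Then turn the dial on its lid clockwise, click by click, to the fifth click counted from the coin slot's long mark, without going past it, and let go, leaving the box in the tray. Leave the other things on the shelf where they are.

Things in the scene. Friction and masses are not known exactly. Their poses are not given: they have to be found in the camera images.
- tip_box: Loose grey steel tip box, 0.4 to 0.75 kg: 60 mm along its x, 92 along its y, 62 tall to the flat lid, with a dial standing 33 mm above the middle of the lid. Origin: centre of its underside, z up. Grip it from above across its two long faces (60 mm wide, closing along its x) some 44 mm above its underside: the fingers then clear the tray's rim and the gripper's body clears the dial.
- dial (a joint): Dial angle (rad), growing clockwise seen from above. At 0 the pointer's nose points to the coin slot (+y of the box); a click is 0.5236 rad (30 degrees), so the fifth is 2.618. Spring detents: about 0.07 N m to leave a click, past half-way it snaps on to the next; released, it sits at the nearest click. Stops at 0 and 5.8. Starts at click 0, 1 or 2; one grasp may not turn it far enough.
- dial_grip (a point): Point on the dial's upright axis, 25 mm above the lid; it turns with the dial. The grip is a black bar 12 mm thick (along this point's x), 34 long (along its y, pointer's nose towards +y), from 2 to 33 mm above the lid, on a 39 mm disc 2 mm thick; pinch it from above across the 12 mm. The nose, 6 mm wide and 15 mm high, reaches 23 mm from the axis; a pale line on the bar's top marks that half.
- coin_slot (a point): Middle of the 34 x 4 mm dark coin slot, on the lid, 40 mm from the dial's axis towards the box's +y. Round the dial are 12 flat dark tick marks, 30 degrees apart; the tick next to the slot is longer and broader: it is the zero.
- tray: Shallow rectangular brass tray fixed to the shelf, outside 76 x 108 mm: inside 68 mm along its x and 100 along its y (4 mm play all round the box), floor 3 mm thick, rim 4 mm thick, its top 14 mm over the shelf. Origin: centre of its underside. The box stands in it with its 92 mm side along the tray's y, its origin 3 mm above the tray's.
- mug: Bystander: white porcelain mug, 80 mm across, 85 mm tall, handle to its +y. Origin: centre of its underside.
- comb: Bystander: black rubber comb lying flat, 170 x 28 mm, 5 mm thick, long side along its x. Origin: centre of its underside.
- brush_handle: Bystander: chrome shaving brush handle standing upright, 36 mm across, 56 mm tall. Origin: centre of its underside.
- tonic_bottle: Bystander: cobalt glass bottle with a round stopper, 70 mm across, 185 mm tall. Origin: centre of its underside.
- bell: Bystander: brass counter bell, 80 mm across, 54 mm tall. Origin: centre of its underside.
- coin_dish: Bystander: white porcelain coin dish, 100 mm across, 20 mm tall. Origin: centre of its underside.
Not all that is in view belongs to the job. Leave any purple look-alike of the tip_box alone.

How it is judged:
By the outcome, as a careful person would: the job done as asked, in the order asked, and still so for the second after the job is handed in, with the robot touching nothing.
It also fails if it takes over 72 s, if anything falls off the work surface, if the arm or the gripper's body presses on something with over 40 N, if the wrist force passes 120 N, or if a joint passes its speed limit or range.

### The arm

A 7-joint arm with a two-finger parallel gripper is mounted at the origin on the work surface. World frame = base frame: x ahead of the robot, y to its left, z up, the work surface at z = 0. Lengths are in m, angles in rad, forces in N, time in s.
With the tool pointing down it reaches from about 0.425 to 0.875 m from the base axis. Payload 4.7 kg.
Tool frame: the origin (TCP) lies at the very end of the fingers, on their centre line; the grasp point (between the pads) lies 19 mm behind it; z points along the fingers, y is the line along which they close (so a half turn about z gives the same grasp; the last joint's range is limited). The gripper opens to 87 mm and grips with 3 to 60 N. Pads are 19 mm wide; open, the fingers measure 117 mm over their backs; the gripper's body (75 mm by 190 mm) begins 51 mm behind the grasp point.
Start: joints at [1.256, 0.321, -0.07, 1.45, 0.023, 1.371, -0.057], TCP at [0.21, -0.615, 0.223] pointing down, gripper open.
Joint ranges: [-2.86, 2.86], [-0.3, 2.09], [-1.38, 1.24], [0.06, 2.45], [-1.56, 4.7], [0.09, 2.05], [-2.69, 2.69]. Speed limits (rad/s): [2.57, 2.57, 3.14, 3.14, 3.14, 3.14, 3.14].

### API

Orientations are given as a rotation vector (axis times angle).
In Python, from bench import ctrl gives the robot as it stands.
- The arm moves only by the tool jog_arm, never from a script. Its argument "commands" is a list of rows, each a list of 7 numbers: the opening, from 0 (shut) to 1 (fully open), then the shift along the world's x, y, z scaled (see below), then the turn, a rotation vector about the world's x, y, z scaled (see below). A call has exactly 5 rows; each row is the pose to reach, as a shift and turn from the pose commanded when the call began; what a row does not reach only later rows make up. The controller multiplies each number of a shift by 0.5 m and each number of a turn by 30 degrees. A row lasts 1/12 s, in which the tool goes at most 41.7 mm and 7.16 degrees, less where a joint would pass 70% of its speed; a pose out of reach is approached as far as the arm can. A call with a number of a shift or a turn outside -1 to 1 is refused whole. A call with a gripper value outside its range is refused whole. The fingers move at their own pace and stop on an object; "grip_force" is the grip in N (left out, the last holds). Time passes only in rows, so rows that repeat a pose let the fingers close, or fill a call up. It gives the time, the measured TCP pose, the force, the opening and the grip force at its end, in the units of the state.
- ctrl.get_state(): the state, without advancing time (a new reading comes with each control period).
- ctrl.get_image(name): name is "scene" or "top"; returns a dict with "frame" (400x640x3 uint8, red, green, blue), "vfov" (degrees; the focal length in pixels is half the picture's height over the tangent of half this angle, whatever the lens; pixels are square), "cx", "cy" (the principal point, pixels), "camera_from_world" (4x4, takes a point from world to camera coordinates). Camera axes: x right, y down, z forward; pixel columns grow to the right and rows downward; lengths in m; the calibration is good to about 2 mm. A picture is of the moment at which its call begins. There is no depth.
- ctrl.close_job(): hands the job in; it is judged then, once.
The state is a dict: "time": time; "joint_positions": joint angles; "qd": joint speeds; "joint_torque": joint torques, N m; "position": TCP position; "tool_rot": TCP orientation; "ft_force": force on the tool from outside, world axes, zero at the start; "torque": the same for the moment, N m; "grip_width": opening from 0.0 (shut) to 1.0 (fully open); "grip_force": force on a finger pad.
Only numpy, scipy, OpenCV 4.12 (cv2) and the standard library are available. Lean on these libraries where they do the work, as an engineer would, in place of code of your own. Each camera call takes 0.05 s, during which the arm holds its last target. There are 200 camera calls.

## Working session

There is one attempt and no reset: what is moved stays moved. The work goes in short steps, Python scripts to look and compute and a tool call to move; the robot and the scene stay as the last step left them, time stands still between calls to the robot, and variables do not carry over. Pictures are saved under pics/ and viewed, at most 10 in all, crops included, and the job is handed in when it is done.

Besides the shell and the picture viewer there is one more tool, called after ">>>" by a JSON object that holds its "name" and its "arguments", one argument or row to a line. jog_arm: Moves the arm, as the interface text tells. Shifts and turns lie within -1 to 1; 1 stands for 0.5 m of shift or 30 degrees of turn. Its arguments: {"type":"object","properties":{"commands":{"type":"array","items":{"type":"array","items":{"type":"number","minimum":-1,"maximum":1}}},"grip_force":{"type":"number"}},"required":["commands"]}

```bash
mkdir -p pics; ls; cat > h.py <<'E'
from bench import ctrl
import numpy as np, cv2
def shot(name,fn,crop=None,s=1):
    d=ctrl.get_image(name); f=d["frame"][:,:,::-1]
    if crop: x0,y0,x1,y1=crop; f=f[y0:y1,x0:x1]
    if s!=1: f=cv2.resize(f,None,fx=s,fy=s,interpolation=cv2.INTER_CUBIC)
    cv2.imwrite("pics/"+fn,f); return d
def ray(d,u,v,z):
    M=np.array(d["camera_from_world"]); f=200/np.tan(np.radians(d["vfov"])/2)
    R=M[:3,:3]; c=-R.T@M[:3,3]; r=R.T@np.array([(u-d["cx"])/f,(v-d["cy"])/f,1])
    return c+r*(z-c[2])/r[2]
def proj(d,p):
    M=np.array(d["camera_from_world"]); f=200/np.tan(np.radians(d["vfov"])/2)
    q=M[:3,:3]@np.array(p)+M[:3,3]; return d["cx"]+f*q[0]/q[2], d["cy"]+f*q[1]/q[2]
E
python3 - <<'E'
from h import *
a=shot("top","top1.png"); b=shot("scene","sc1.png")
for d in(a,b):
    M=np.array(d["camera_from_world"]);print(d["vfov"],d["cx"],d["cy"],M.round(3).tolist(),(-M[:3,:3].T@M[:3,3]).round(3))
s=ctrl.get_state();print({k:np.round(v,3).tolist() for k,v in s.items()})
E
```

```text
pics
50.48818783423068 316.6998424555496 198.49812730386557 [[0.006, -1.0, 0.007, -0.016], [-0.973, -0.007, -0.232, 0.565], [0.232, -0.005, -0.973, 1.174], [0.0, 0.0, 0.0, 1.0]] [ 0.277 -0.006  1.273]
52.21703505593664 323.0320789789945 200.7156321923873 [[0.638, 0.77, -0.005, -0.338], [0.43, -0.362, -0.827, -0.17], [-0.639, 0.525, -0.562, 1.482], [0.0, 0.0, 0.0, 1.0]] [ 1.235 -0.58   0.691]
{'time': 0.1, 'joint_positions': [1.256, 0.322, -0.07, 1.452, 0.023, 1.371, -0.057], 'qd': [0.002, -0.002, -0.0, -0.003, 0.001, 0.001, -0.001], 'joint_torque': [-0.001, -49.257, -0.407, -31.34, -0.064, 0.04, 0.0], 'position': [0.21, -0.615, 0.222], 'tool_rot': [-3.098, -0.514, 0.001], 'ft_force': [-0.015, -0.176, -0.384], 'torque': [-0.041, -0.045, -0.031], 'grip_force': 0.0, 'grip_width': 1.001}
```

View pics/top1.png

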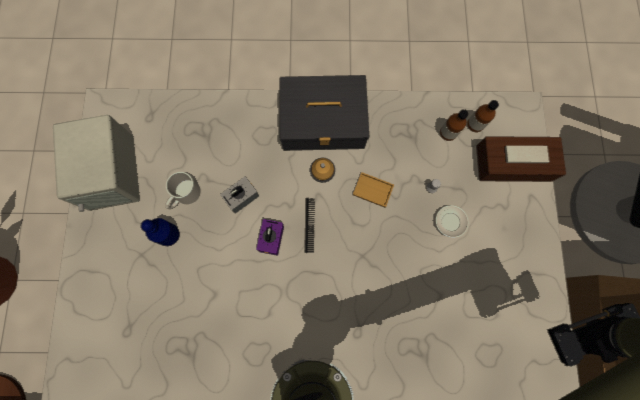

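View pics/sc1.png

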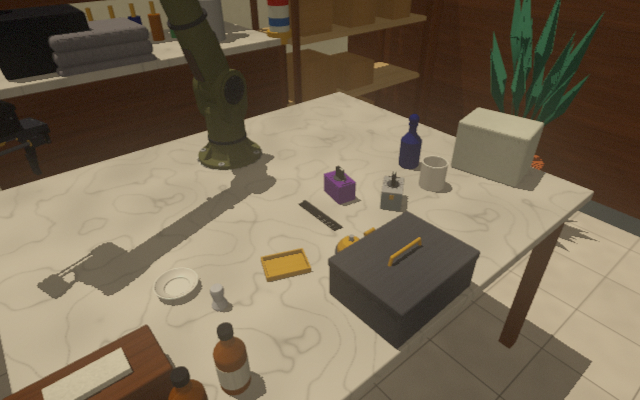

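The top view shows the grey box near (240,194), the tray near (373,190), the purple look-alike at (270,236), the bell at (322,169) and the comb at (310,225). Next I'll take enlarged crops of the box and tray.

```bash
python3 - <<'E'
from h import *
d=ctrl.get_image("top");f=d["frame"][:,:,::-1]; e=ctrl.get_image("scene")["frame"][:,:,::-1]
c=lambda f,x,y,w,h,s:cv2.resize(f[y:y+h,x:x+w],None,fx=s,fy=s,interpolation=cv2.INTER_CUBIC)
A=c(f,215,170,50,50,8);B=c(f,348,165,50,50,8)
C=c(e,370,160,50,25,8);D=c(e,250,240,50,25,8)  # 400x200... 
cv2.imwrite("pics/c1.png",np.vstack([np.hstack([A,B]),np.hstack([c(e,375,165,40,20,10),c(e,255,245,60,30,6.6667)])[:200]]) if 0 else np.hstack([A,B]))
cv2.imwrite("pics/c2.png",c(e,370,160,60,60,10))
E
```

```text
(no output)
```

View pics/c1.png

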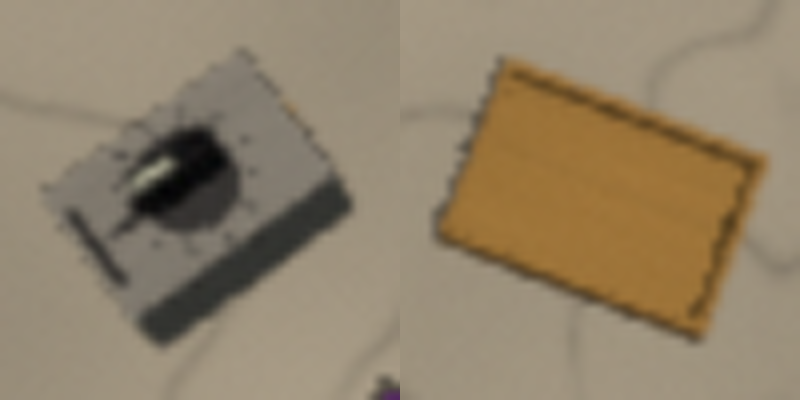

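View pics/c2.png

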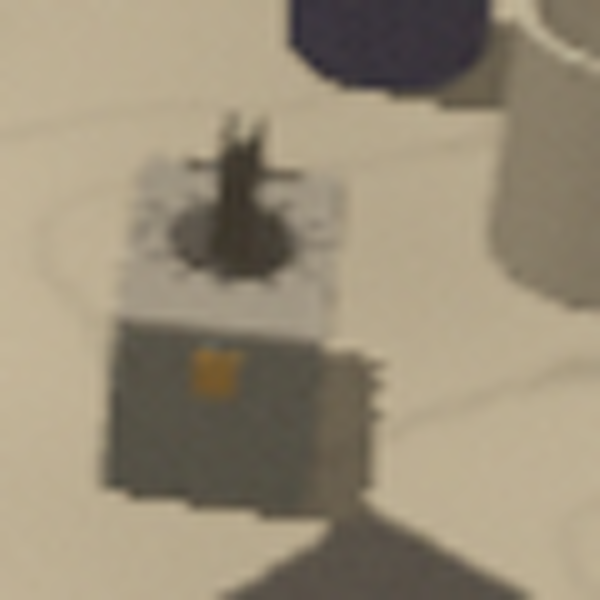

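```bash
python3 - <<'E'
from h import *
d=ctrl.get_image("top")
P=lambda ox,oy,x,y,z:ray(d,ox+(x+.5)/8-.5,oy+(y+.5)/8-.5,z)
def rect(ox,oy,q,z):
    p=np.array([P(ox,oy,x,y,z) for x,y in q])[:,:2]
    print("c",p.mean(0).round(4),"sides",[np.linalg.norm(p[i]-p[i-1]).round(4) for i in range(4)],
     "ang",[np.degrees(np.arctan2(*(p[i]-p[i-1])[::-1])).round(1) for i in range(4)])
rect(215,170,[(42,188),(243,50),(335,175),(140,318)],.062)
rect(348,165,[(102,60),(367,158),(303,338),(37,235)],.014)
s=P(215,170,97,247,.062);print("slot",s)
for q,z in (((125,190),.095),((178,157),.095),((118,230),.07),((105,238),.07)): print(P(215,170,*q,z))
E
```

```text
c [0.5832 0.2183] sides [np.float64(0.062), np.float64(0.0891), np.float64(0.0597), np.float64(0.0877)] ang [np.float64(38.4), np.float64(-53.2), np.float64(-142.9), np.float64(128.2)]
c [ 0.6083 -0.1847] sides [np.float64(0.0748), np.float64(0.1085), np.float64(0.076), np.float64(0.1081)] ang [np.float64(-20.5), np.float64(-110.8), np.float64(159.3), np.float64(68.5)]
slot [0.55840488 0.25123815 0.062     ]
[0.57173376 0.23538549 0.095     ]
[0.58406538 0.21706547 0.095     ]
[0.56295668 0.24225459 0.07      ]
[0.55992998 0.24681762 0.07      ]
```

Box: centre (0.583, 0.219), its y at 127.3°, dial at click 0 (line at about 124°). Tray: centre (0.608, −0.185), its y at about 69°, and the measured sizes match those given. I'm moving above the box now.

>>> {"name": "jog_arm", "arguments": {
  "commands": [
    [1,0.24,0.3,0,0,0,0.667],
    [1,0.24,0.3,0,0,0,0.667],
    [1,0.24,0.3,0,0,0,0.667],
    [1,0.24,0.3,0,0,0,0.667],
    [1,0.24,0.3,0,0,0,0.667]
  ]
}}

```text
time: 0.67
position: [0.3335, -0.4608, 0.2228]
tool_rot: [-2.959, -1.052, -0.003]
ft_force: [0.3, 0.2, 0.6]
grip_width: 1.002
grip_force: 0.0
```

>>> {"name": "jog_arm", "arguments": {
  "commands": [
    [1,0.24,0.3,0,0,0,0.667],
    [1,0.24,0.3,0,0,0,0.667],
    [1,0.24,0.3,0,0,0,0.667],
    [1,0.24,0.3,0,0,0,0.667],
    [1,0.24,0.3,0,0,0,0.667]
  ]
}}

```text
time: 1.08
position: [0.4529, -0.3103, 0.2229]
tool_rot: [-2.732, -1.551, -0.003]
ft_force: [0.4, 0.8, 0.7]
grip_width: 1.002
grip_force: 0.0
```

>>> {"name": "jog_arm", "arguments": {
  "commands": [
    [1,0.16,0.36,0,0,0,0.667],
    [1,0.16,0.36,0,0,0,0.667],
    [1,0.16,0.36,0,0,0,0.667],
    [1,0.16,0.36,0,0,0,0.667],
    [1,0.16,0.36,0,0,0,0.667]
  ]
}}

```text
time: 1.5
position: [0.531, -0.1308, 0.2229]
tool_rot: [2.423, 2.0, 0.002]
ft_force: [0.2, 1.3, 0.2]
grip_width: 0.993
grip_force: 0.0
```

>>> {"name": "jog_arm", "arguments": {
  "commands": [
    [1,0.06,0.36,0,0,0,0.667],
    [1,0.06,0.36,0,0,0,0.667],
    [1,0.06,0.36,0,0,0,0.667],
    [1,0.06,0.36,0,0,0,0.667],
    [1,0.06,0.36,0,0,0,0.667]
  ]
}}

```text
time: 1.92
position: [0.5596, 0.0528, 0.2231]
tool_rot: [-2.032, -2.394, -0.006]
ft_force: [-0.3, 0.9, 0.3]
grip_width: 1.003
grip_force: 0.0
```

>>> {"name": "jog_arm", "arguments": {
  "commands": [
    [1,0.046,0.347,0,0,0,0.94],
    [1,0.046,0.347,0,0,0,0.94],
    [1,0.046,0.347,0,0,0,0.94],
    [1,0.046,0.347,0,0,0,0.94],
    [1,0.046,0.347,0,0,0,0.94]
  ]
}}

```text
time: 2.33
position: [0.5808, 0.2274, 0.2227]
tool_rot: [-1.379, -2.819, -0.009]
ft_force: [-1.2, 0.9, 1.1]
grip_width: 1.0
grip_force: 0.0
```

>>> {"name": "jog_arm", "arguments": {
  "commands": [
    [1,0,0,0,0,0,0],
    [1,0,0,0,0,0,0],
    [1,0,0,0,0,0,0],
    [1,0,0,0,0,0,0],
    [1,0,0,0,0,0,0]
  ]
}}

```text
time: 2.75
position: [0.5834, 0.216, 0.2227]
tool_rot: [1.404, 2.809, -0.001]
ft_force: [0.2, 0.1, 0.3]
grip_width: 1.0
grip_force: 0.0
```

>>> {"name": "jog_arm", "arguments": {
  "commands": [
    [1,0,0,-0.05,0,0,0],
    [1,0,0,-0.1,0,0,0],
    [1,0,0,-0.15,0,0,0],
    [1,0,0,-0.18,0,0,0],
    [1,0,0,-0.2,0,0,0]
  ]
}}

```text
time: 3.17
position: [0.5822, 0.2162, 0.1205]
tool_rot: [-1.402, -2.81, 0.004]
ft_force: [-0.1, -0.4, -0.2]
grip_width: 1.0
grip_force: 0.0
```

```bash
python3 - <<'E'
from h import *
s=ctrl.get_state();r=s["tool_rot"];p=s["position"];print(p,2*np.degrees(np.arctan2(r[1],r[0]))-90,s["joint_positions"])
shot("scene","s2.png",(340,110,440,210),6)
E
```

```text
[0.58220396 0.21619595 0.12050051] -323.0449264216852 [ 2.40685281e-01  4.48996205e-01 -8.14464995e-01  1.62663789e+00
  3.43400997e-01  1.21846360e+00 -3.18031005e-04]
```

View pics/s2.png

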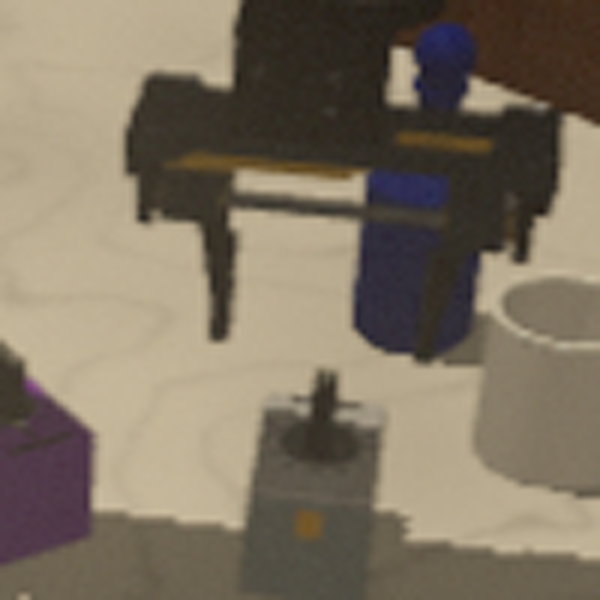

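Both fingers hang clear on either side of the grey box (fingertips at about (217,335) and (425,355) in the crop), and the box is between them. I'm descending and gripping.

>>> {"name": "jog_arm", "arguments": {
  "commands": [
    [1,0.002,0.005,-0.05,0,0,0],
    [1,0.002,0.005,-0.1,0,0,0],
    [1,0.002,0.005,-0.14,0,0,0],
    [1,0.002,0.005,-0.165,0,0,0],
    [1,0.002,0.005,-0.181,0,0,0]
  ]
}}

```text
time: 3.63
position: [0.5838, 0.2201, 0.0313]
tool_rot: [-1.401, -2.811, 0.001]
ft_force: [-0.5, 0.1, 0.9]
grip_width: 0.997
grip_force: 0.0
```

>>> {"name": "jog_arm", "arguments": {
  "commands": [
    [1,0,0,0,0,0,0],
    [1,0,0,0,0,0,0],
    [0.75,0,0,0,0,0,0],
    [0.5,0,0,0,0,0,0],
    [0.5,0,0,0,0,0,0]
  ],
  "grip_force": 25
}}

```text
time: 4.05
position: [0.5846, 0.2211, 0.0333]
tool_rot: [1.399, 2.811, 0.002]
ft_force: [-0.5, 0.5, 0.1]
grip_width: 0.852
grip_force: 0.0
```

>>> {"name": "jog_arm", "arguments": {
  "commands": [
    [0.4,0,0,0,0,0,0],
    [0.4,0,0,0,0,0,0],
    [0.4,0,0,0,0,0,0],
    [0.4,0,0,0,0,0,0],
    [0.4,0,0,0,0,0,0]
  ],
  "grip_force": 35
}}

```text
time: 4.47
position: [0.584, 0.2208, 0.0325]
tool_rot: [1.4, 2.812, 0.0]
ft_force: [0.1, -0.9, 4.0]
grip_width: 0.688
grip_force: 34.9
```

>>> {"name": "jog_arm", "arguments": {
  "commands": [
    [0.4,0,0,0.03,0,0,0],
    [0.4,0,0,0.08,0,0,0],
    [0.4,0,0,0.15,0,0,0],
    [0.4,0,0,0.2,0,0,0],
    [0.4,0,0,0.24,0,0,0]
  ]
}}

```text
time: 4.88
position: [0.5838, 0.2211, 0.1543]
tool_rot: [1.399, 2.812, 0.001]
ft_force: [0.5, 0.1, -4.9]
grip_width: 0.687
grip_force: 34.9
```

>>> {"name": "jog_arm", "arguments": {
  "commands": [
    [0.4,0,-0.03,0.06,0,0,0],
    [0.4,0.01,-0.08,0.06,0,0,-0.15],
    [0.4,0.01,-0.14,0.06,0,0,-0.3],
    [0.4,0.02,-0.2,0.06,0,0,-0.45],
    [0.4,0.02,-0.26,0.06,0,0,-0.6]
  ]
}}

```text
time: 5.3
position: [0.5935, 0.0893, 0.1818]
tool_rot: [-1.827, -2.555, 0.001]
ft_force: [1.3, -0.4, -5.3]
grip_width: 0.685
grip_force: 34.9
```

>>> {"name": "jog_arm", "arguments": {
  "commands": [
    [0.4,0,-0.06,0,0,0,-0.15],
    [0.4,0.01,-0.12,0,0,0,-0.3],
    [0.4,0.01,-0.18,0,0,0,-0.45],
    [0.4,0.01,-0.24,0,0,0,-0.6],
    [0.4,0.01,-0.3,0,0,0,-0.75]
  ]
}}

```text
time: 5.72
position: [0.5977, -0.0604, 0.1816]
tool_rot: [-2.289, -2.149, 0.002]
ft_force: [0.4, -0.4, -6.1]
grip_width: 0.687
grip_force: 34.9
```

>>> {"name": "jog_arm", "arguments": {
  "commands": [
    [0.4,0,-0.06,0,0,0,-0.15],
    [0.4,0.01,-0.12,0,0,0,-0.3],
    [0.4,0.01,-0.18,0,0,0,-0.42],
    [0.4,0.018,-0.22,0,0,0,-0.52],
    [0.4,0.018,-0.25,0,0,0,-0.58]
  ]
}}

```text
time: 6.13
position: [0.6076, -0.1876, 0.1815]
tool_rot: [-2.592, -1.776, 0.001]
ft_force: [0.6, -0.6, -5.3]
grip_width: 0.686
grip_force: 34.9
```

>>> {"name": "jog_arm", "arguments": {
  "commands": [
    [0.4,0,0,0,0,0,0],
    [0.4,0,0,0,0,0,0],
    [0.4,0,0,0,0,0,0],
    [0.4,0,0,0,0,0,0],
    [0.4,0,0,0,0,0,0]
  ]
}}

```text
time: 6.55
position: [0.6082, -0.182, 0.1822]
tool_rot: [-2.583, -1.787, -0.001]
ft_force: [1.4, 0.1, -5.5]
grip_width: 0.688
grip_force: 34.9
```

```bash
python3 - <<'E'
from h import *
s=ctrl.get_state();r=s["tool_rot"];p=s["position"];print(p,r,2*np.degrees(np.arctan2(r[1],r[0]))-90,s["joint_positions"],s["grip_width"])
print(1000*(np.array([.6083,-.1847])-p[:2]))
E
```

```text
[ 0.60817729 -0.18201759  0.18220777] [-2.58302688e+00 -1.78729470e+00 -9.17082719e-04] -380.6383283302675 [ 0.66647     0.35578948 -0.52669562  1.53100707  0.18173946  1.30394287
 -0.24119563] 0.6875761094146202
[ 0.1227061  -2.68241294]
```

>>> {"name": "jog_arm", "arguments": {
  "commands": [
    [0.4,0,-0.005,-0.05,0,0,0],
    [0.4,0,-0.005,-0.11,0,0,0],
    [0.4,0,-0.005,-0.16,0,0,0],
    [0.4,0,-0.005,-0.2,0,0,0],
    [0.4,0,-0.005,-0.224,0,0,0]
  ]
}}

```text
time: 6.97
position: [0.6063, -0.1853, 0.0673]
tool_rot: [-2.582, -1.784, 0.003]
ft_force: [0.0, -0.8, -5.5]
grip_width: 0.683
grip_force: 34.9
```

>>> {"name": "jog_arm", "arguments": {
  "commands": [
    [0.4,0,0,0,0,0,0],
    [0.4,0,0,0,0,0,0],
    [0.4,0,0,0,0,0,0],
    [0.4,0,0,0,0,0,0],
    [0.4,0,0,0,0,0,0]
  ]
}}

```text
time: 7.38
position: [0.609, -0.187, 0.0719]
tool_rot: [2.584, 1.782, 0.003]
ft_force: [-0.2, 0.1, -6.4]
grip_width: 0.685
grip_force: 34.9
```

```bash
python3 - <<'E'
from h import *
s=ctrl.get_state();r=s["tool_rot"];p=s["position"];print(p,2*np.degrees(np.arctan2(r[1],r[0]))-90)
d=ctrl.get_image("scene");f=d["frame"][:,:,::-1].copy()
x0,y0,S=235,190,7
g=cv2.resize(f[y0:y0+85,x0:x0+100],None,fx=S,fy=S,interpolation=cv2.INTER_CUBIC)
def quad(c,a,w,l,z,col):
    a=np.radians(a);X=np.array([np.cos(a),np.sin(a)]);Y=np.array([-X[1],X[0]])
    q=[proj(d,[*(c+sx*w/2*X+sy*l/2*Y),z]) for sx,sy in((1,1),(1,-1),(-1,-1),(-1,1))]
    cv2.polylines(g,[np.int32([((u-x0+.5)*S,(v-y0+.5)*S) for u,v in q])],True,col,1)
quad(np.array([.6083,-.1847]),-20.9,.076,.108,.014,(255,0,0))
quad(np.array(p[:2]),-20.7,.06,.092,p[2]-.0325,(0,255,0))
cv2.imwrite("pics/s3.png",g)
E
```

```text
[ 0.60902785 -0.18696723  0.07187102] -20.818285088748496
```

View pics/s3.png

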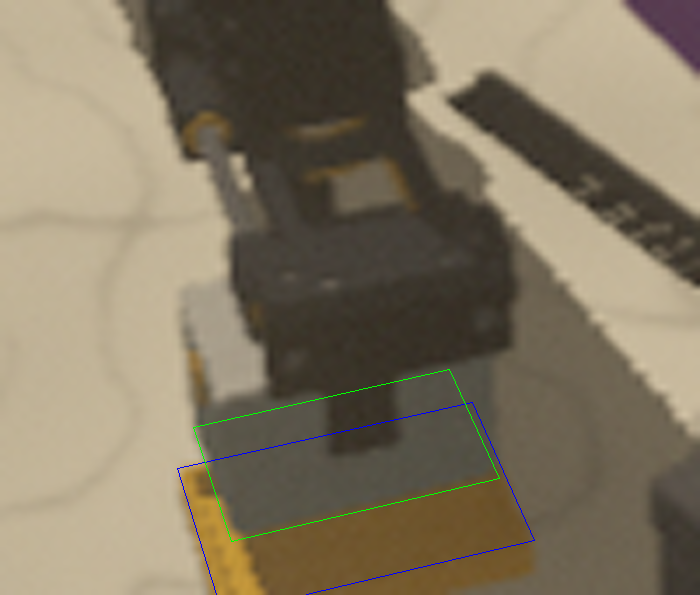

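The overlay matches: the predicted box underside (green) and tray rim (blue) lie on the seen edges to within 1–2 mm. I'm lowering the box.

>>> {"name": "jog_arm", "arguments": {
  "commands": [
    [0.4,-0.001,0.003,-0.02,0,0,0],
    [0.4,-0.001,0.003,-0.035,0,0,0],
    [0.4,-0.001,0.003,-0.045,0,0,0],
    [0.4,-0.001,0.003,-0.052,0,0,0],
    [0.4,-0.001,0.003,-0.056,0,0,0]
  ]
}}

```text
time: 7.85
position: [0.6067, -0.1851, 0.0408]
tool_rot: [-2.585, -1.783, 0.002]
ft_force: [-0.4, 0.5, -5.9]
grip_width: 0.691
grip_force: 34.9
```

>>> {"name": "jog_arm", "arguments": {
  "commands": [
    [0.4,0,0,-0.002,0,0,0],
    [0.4,0,0,-0.004,0,0,0],
    [0.4,0,0,-0.006,0,0,0],
    [0.4,0,0,-0.007,0,0,0],
    [0.4,0,0,-0.008,0,0,0]
  ]
}}

```text
time: 8.27
position: [0.6075, -0.1853, 0.0383]
tool_rot: [2.586, 1.783, 0.0]
ft_force: [0.3, 0.5, -5.9]
grip_width: 0.688
grip_force: 34.9
```

>>> {"name": "jog_arm", "arguments": {
  "commands": [
    [0.4,0,0,-0.001,0,0,0],
    [0.4,0,0,-0.002,0,0,0],
    [0.4,0,0,-0.003,0,0,0],
    [0.4,0,0,-0.004,0,0,0],
    [0.4,0,0,-0.004,0,0,0]
  ]
}}

```text
time: 8.68
position: [0.6073, -0.1852, 0.036]
tool_rot: [-2.586, -1.783, 0.0]
ft_force: [-0.6, -0.1, -5.9]
grip_width: 0.683
grip_force: 34.9
```

>>> {"name": "jog_arm", "arguments": {
  "commands": [
    [0.4,0,0,-0.001,0,0,0],
    [0.4,0,0,-0.002,0,0,0],
    [0.4,0,0,-0.003,0,0,0],
    [0.4,0,0,-0.003,0,0,0],
    [0.4,0,0,-0.003,0,0,0]
  ]
}}

```text
time: 9.1
position: [0.6074, -0.1852, 0.0355]
tool_rot: [2.586, 1.783, -0.0]
ft_force: [-3.1, 1.2, 3.8]
grip_width: 0.686
grip_force: 34.9
```

>>> {"name": "jog_arm", "arguments": {
  "commands": [
    [0.4,0,0,-0.001,0,0,0],
    [0.4,0,0,-0.002,0,0,0],
    [0.4,0,0,-0.002,0,0,0],
    [0.4,0,0,-0.002,0,0,0],
    [0.4,0,0,-0.002,0,0,0]
  ]
}}

```text
time: 9.52
position: [0.6074, -0.1852, 0.0354]
tool_rot: [2.586, 1.783, -0.001]
ft_force: [-6.3, 1.3, 10.4]
grip_width: 0.688
grip_force: 34.9
```

Contact came at z = 0.0355, as predicted for the tray floor. I'm releasing and lifting.

>>> {"name": "jog_arm", "arguments": {
  "commands": [
    [0.7,0,0,0.002,0,0,0],
    [0.75,0,0,0.003,0,0,0],
    [0.85,0,0,0.003,0,0,0],
    [0.95,0,0,0.003,0,0,0],
    [1,0,0,0.003,0,0,0]
  ]
}}

```text
time: 9.93
position: [0.6079, -0.1853, 0.0351]
tool_rot: [2.586, 1.783, 0.001]
ft_force: [-0.1, -0.4, -1.5]
grip_width: 0.891
grip_force: 0.0
```

>>> {"name": "jog_arm", "arguments": {
  "commands": [
    [1,0,0,0,0,0,0],
    [1,0,0,0.03,0,0,0],
    [1,0,0,0.08,0,0,0],
    [1,0,0,0.14,0,0,0],
    [1,0,0,0.2,0,0,0]
  ]
}}

```text
time: 10.35
position: [0.6069, -0.185, 0.1355]
tool_rot: [-2.585, -1.783, 0.001]
ft_force: [1.5, -0.3, 0.2]
grip_width: 0.997
grip_force: 0.0
```

>>> {"name": "jog_arm", "arguments": {
  "commands": [
    [1,0,0,0.04,0,0,0],
    [1,0,0,0.06,0,0,0],
    [1,0,0,0.06,0,0,0],
    [1,0,0,0.06,0,0,0],
    [1,0,0,0.06,0,0,0]
  ]
}}

```text
time: 10.77
position: [0.6063, -0.1851, 0.163]
tool_rot: [-2.584, -1.782, 0.003]
ft_force: [0.1, -0.4, -0.3]
grip_width: 1.001
grip_force: 0.0
```

```bash
python3 - <<'E'
from h import *
s=ctrl.get_state();r=s["tool_rot"];p=s["position"];print(p,2*np.degrees(np.arctan2(r[1],r[0]))-90,s["joint_positions"])
d=ctrl.get_image("scene");f=d["frame"][:,:,::-1].copy()
x0,y0,S=245,215,10
g=cv2.resize(f[y0:y0+60,x0:x0+75],None,fx=S,fy=S,interpolation=cv2.INTER_CUBIC)
c=np.array([.6074,-.1852])
def quad(w,l,z,col,a=-20.9):
    a=np.radians(a);X=np.array([np.cos(a),np.sin(a)]);Y=np.array([-X[1],X[0]])
    q=[proj(d,[*(c+sx*w/2*X+sy*l/2*Y),z]) for sx,sy in((1,1),(1,-1),(-1,-1),(-1,1))]
    cv2.polylines(g,[np.int32([((u-x0+.5)*S,(v-y0+.5)*S) for u,v in q])],True,col,1)
quad(.06,.092,.065,(0,255,0)); quad(.012,.034,.098,(0,0,255))
cv2.imwrite("pics/s4.png",g)
E
```

```text
[ 0.60627533 -0.18508414  0.16301829] -380.8226511333078 [ 0.66849853  0.36874849 -0.52250896  1.55407482  0.18900772  1.27246692
 -0.2445804 ]
```

View pics/s4.png

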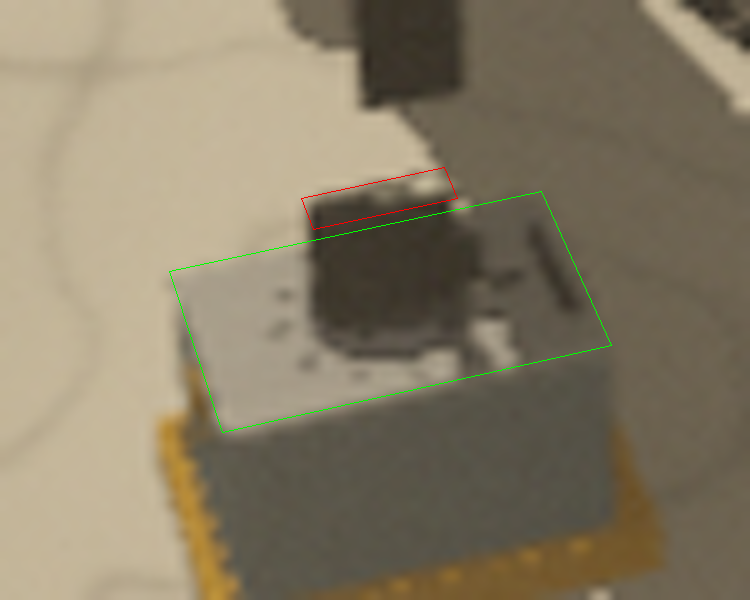

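The box sits flat in the tray and the lid outline matches. The bar is at click 0, with the slot at (555,270) and the long tick at (510,277). I'm descending on the dial.

>>> {"name": "jog_arm", "arguments": {
  "commands": [
    [0.6,0.002,0,-0.04,0,0,0],
    [0.5,0.002,0,-0.09,0,0,0],
    [0.5,0.002,0,-0.13,0,0,0],
    [0.5,0.002,0,-0.165,0,0,0],
    [0.5,0.002,0,-0.182,0,0,0]
  ]
}}

```text
time: 11.23
position: [0.6056, -0.1846, 0.0696]
tool_rot: [-2.582, -1.781, 0.006]
ft_force: [-0.5, -0.3, -0.3]
grip_width: 0.707
grip_force: 0.0
```

>>> {"name": "jog_arm", "arguments": {
  "commands": [
    [0.45,0,0,0,0,0,0],
    [0.4,0,0,0,0,0,0],
    [0.3,0,0,0,0,0,0],
    [0.25,0,0,0,0,0,0],
    [0.2,0,0,0,0,0,0]
  ],
  "grip_force": 15
}}

```text
time: 11.65
position: [0.6092, -0.1854, 0.0754]
tool_rot: [2.585, 1.782, 0.002]
ft_force: [0.3, -0.7, -0.8]
grip_width: 0.325
grip_force: 0.0
```

>>> {"name": "jog_arm", "arguments": {
  "commands": [
    [0.15,0,0,0,0,0,0],
    [0.1,0,0,0,0,0,0],
    [0.05,0,0,0,0,0,0],
    [0.05,0,0,0,0,0,0],
    [0.05,0,0,0,0,0,0]
  ]
}}

```text
time: 12.07
position: [0.6081, -0.1851, 0.0744]
tool_rot: [-2.586, -1.783, 0.001]
ft_force: [-2.7, 0.5, 4.0]
grip_width: 0.136
grip_force: 15.0
```

>>> {"name": "jog_arm", "arguments": {
  "commands": [
    [0.05,0,0,0,0,0,0],
    [0.05,0,0,0,0,0,0],
    [0.05,0,0,0,0,0,0],
    [0.05,0,0,0,0,0,0],
    [0.05,0,0,0,0,0,0]
  ]
}}

```text
time: 12.48
position: [0.6082, -0.1851, 0.0744]
tool_rot: [-2.586, -1.783, 0.001]
ft_force: [-5.1, -0.2, 6.0]
grip_width: 0.135
grip_force: 15.0
```

>>> {"name": "jog_arm", "arguments": {
  "commands": [
    [0.05,-0.002,0,0,0,0,-0.2],
    [0.05,-0.002,0,0,0,0,-0.4],
    [0.05,-0.002,0,0,0,0,-0.6],
    [0.05,-0.002,0,0,0,0,-0.8],
    [0.05,-0.002,0,0,0,0,-1]
  ],
  "grip_force": 25
}}

```text
time: 12.9
position: [0.6084, -0.1859, 0.0744]
tool_rot: [2.961, 1.045, 0.003]
ft_force: [-1.0, -0.4, 2.6]
grip_width: 0.136
grip_force: 25.0
```

>>> {"name": "jog_arm", "arguments": {
  "commands": [
    [0.05,0,0,0,0,0,-0.2],
    [0.05,0,0,0,0,0,-0.4],
    [0.05,0,0,0,0,0,-0.6],
    [0.05,0,0,0,0,0,-0.8],
    [0.05,0,0,0,0,0,-1]
  ]
}}

```text
time: 13.32
position: [0.6083, -0.1856, 0.0743]
tool_rot: [3.131, 0.243, 0.003]
ft_force: [0.8, 0.8, 2.5]
grip_width: 0.135
grip_force: 25.0
```

>>> {"name": "jog_arm", "arguments": {
  "commands": [
    [0.05,0,0,0,0,0,-0.2],
    [0.05,0,0,0,0,0,-0.4],
    [0.05,0,0,0,0,0,-0.6],
    [0.05,0,0,0,0,0,-0.8],
    [0.05,0,0,0,0,0,-1]
  ]
}}

```text
time: 13.73
position: [0.6083, -0.1854, 0.0744]
tool_rot: [3.088, -0.575, 0.003]
ft_force: [-0.2, -0.2, 0.9]
grip_width: 0.138
grip_force: 25.0
```

>>> {"name": "jog_arm", "arguments": {
  "commands": [
    [0.05,0,0,0,0,0,0],
    [0.05,0,0,0,0,0,0],
    [0.05,0,0,0,0,0,0],
    [0.05,0,0,0,0,0,0],
    [0.05,0,0,0,0,0,0]
  ]
}}

```text
time: 14.15
position: [0.6082, -0.1853, 0.0744]
tool_rot: [-3.09, 0.566, -0.003]
ft_force: [2.4, 0.9, 2.2]
grip_width: 0.132
grip_force: 25.0
```

```bash
python3 - <<'E'
from h import *
s=ctrl.get_state();r=s["tool_rot"];print(s["position"],2*np.degrees(np.arctan2(r[1],r[0]))-90,s["joint_positions"],s["torque"],s["ft_force"])
E
```

```text
[ 0.60818168 -0.18533498  0.07436566] 249.24739449012475 [ 0.44178744  0.40791719 -0.23394161  1.65053839  0.10360017  1.09352657
 -1.75413103] [-0.0506898  -0.43433286 -0.04271395] [2.35085802 0.8804563  2.15660788]
```

Turned 90° (3 clicks). The last joint doesn't leave enough range for 60° more, so I'll open, lift, check, and regrasp half a turn round.

>>> {"name": "jog_arm", "arguments": {
  "commands": [
    [0.3,0,0,0,0,0,0],
    [0.6,0,0,0,0,0,0],
    [0.9,0,0,0,0,0,0],
    [1,0,0,0,0,0,0],
    [1,0,0,0,0,0,0]
  ]
}}

```text
time: 14.57
position: [0.6069, -0.1852, 0.0736]
tool_rot: [3.09, -0.568, -0.002]
ft_force: [0.3, -0.9, 0.2]
grip_width: 0.43
grip_force: 0.0
```

>>> {"name": "jog_arm", "arguments": {
  "commands": [
    [1,0,0,0.04,0,0,0],
    [1,0,0,0.09,0,0,0.1],
    [1,0,0,0.13,0,0,0.3],
    [1,0,0,0.16,0,0,0.5],
    [1,0,0,0.16,0,0,0.7]
  ]
}}

```text
time: 14.98
position: [0.6095, -0.1857, 0.1583]
tool_rot: [3.139, 0.013, 0.01]
ft_force: [0.5, -0.6, 0.3]
grip_width: 0.806
grip_force: 0.0
```

>>> {"name": "jog_arm", "arguments": {
  "commands": [
    [1,0,0,0,0,0,0.2],
    [1,0,0,0,0,0,0.4],
    [1,0,0,0,0,0,0.6],
    [1,0,0,0,0,0,0.8],
    [1,0,0,0,0,0,1]
  ]
}}

```text
time: 15.4
position: [0.6071, -0.1853, 0.154]
tool_rot: [-3.031, -0.826, 0.001]
ft_force: [1.2, 0.2, 0.3]
grip_width: 0.991
grip_force: 0.0
```

>>> {"name": "jog_arm", "arguments": {
  "commands": [
    [1,0,0,0,0,0,0.2],
    [1,0,0,0,0,0,0.4],
    [1,0,0,0,0,0,0.6],
    [1,0,0,0,0,0,0.8],
    [1,0,0,0,0,0,1]
  ]
}}

```text
time: 15.82
position: [0.6071, -0.1853, 0.1539]
tool_rot: [-2.714, -1.582, 0.001]
ft_force: [-0.4, 0.3, -0.2]
grip_width: 1.0
grip_force: 0.0
```

>>> {"name": "jog_arm", "arguments": {
  "commands": [
    [1,0,0,0,0,0,0.2],
    [1,0,0,0,0,0,0.4],
    [1,0,0,0,0,0,0.6],
    [1,0,0,0,0,0,0.8],
    [1,0,0,0,0,0,1]
  ]
}}

```text
time: 16.23
position: [0.6071, -0.1853, 0.1539]
tool_rot: [-2.212, -2.23, 0.001]
ft_force: [0.9, -0.4, 0.2]
grip_width: 0.997
grip_force: 0.0
```

>>> {"name": "jog_arm", "arguments": {
  "commands": [
    [1,0,0,0,0,0,0.2],
    [1,0,0,0,0,0,0.4],
    [1,0,0,0,0,0,0.6],
    [1,0,0,0,0,0,0.8],
    [1,0,0,0,0,0,1]
  ]
}}

```text
time: 16.65
position: [0.6071, -0.1853, 0.1539]
tool_rot: [-1.559, -2.727, 0.0]
ft_force: [0.6, 0.4, -0.7]
grip_width: 1.003
grip_force: 0.0
```

>>> {"name": "jog_arm", "arguments": {
  "commands": [
    [1,0,0,0,0,0,0.2],
    [1,0,0,0,0,0,0.4],
    [1,0,0,0,0,0,0.6],
    [1,0,0,0,0,0,0.8],
    [1,0,0,0,0,0,1]
  ]
}}

```text
time: 17.07
position: [0.6071, -0.1853, 0.1539]
tool_rot: [-0.8, -3.037, 0.0]
ft_force: [-0.8, -0.7, -0.6]
grip_width: 1.002
grip_force: 0.0
```

>>> {"name": "jog_arm", "arguments": {
  "commands": [
    [1,0,0,0,0,0,0.15],
    [1,0,0,0,0,0,0.3],
    [1,0,0,0,0,0,0.3],
    [1,0,0,0,0,0,0.3],
    [1,0,0,0,0,0,0.3]
  ]
}}

```text
time: 17.48
position: [0.6073, -0.1853, 0.154]
tool_rot: [-0.571, -3.089, -0.0]
ft_force: [0.2, 0.1, 0.1]
grip_width: 1.003
grip_force: 0.0
```

```bash
python3 - <<'E'
from h import *
s=ctrl.get_state();r=s["tool_rot"];print(s["position"],2*np.degrees(np.arctan2(r[1],r[0]))-90,s["joint_positions"])
shot("scene","s5.png",(245,205,320,275),8)
E
```

```text
[ 0.60727071 -0.18530529  0.15401543] -290.9386502416552 [ 0.81957637  0.42058217 -0.72736234  1.55902262  0.28796426  1.27228452
  1.25562516]
```

View pics/s5.png

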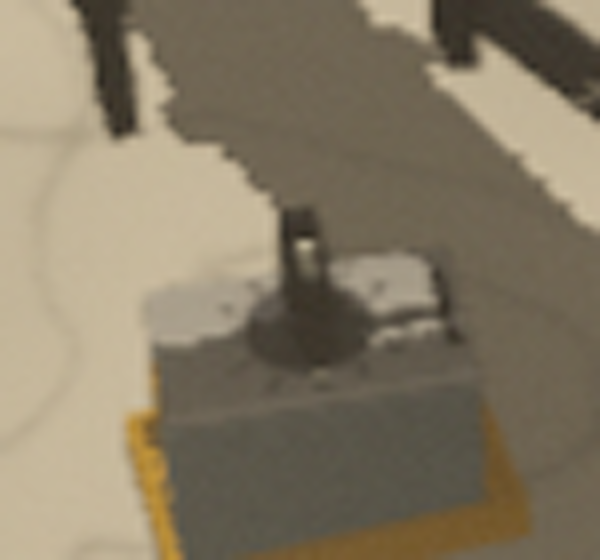

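The dial now points at the third tick, towards the camera (pale line at (305,248)), 90° from the slot at (445,295). I'm regrasping.

>>> {"name": "jog_arm", "arguments": {
  "commands": [
    [0.6,0.002,0,-0.04,0,0,0],
    [0.5,0.002,0,-0.08,0,0,0],
    [0.5,0.002,0,-0.12,0,0,0],
    [0.5,0.002,0,-0.145,0,0,0],
    [0.5,0.002,0,-0.16,0,0,0]
  ]
}}

```text
time: 17.95
position: [0.6073, -0.185, 0.0722]
tool_rot: [-0.568, -3.087, -0.001]
ft_force: [-0.1, -0.8, -0.8]
grip_width: 0.707
grip_force: 0.0
```

>>> {"name": "jog_arm", "arguments": {
  "commands": [
    [0.45,0,0,0,0,0,0],
    [0.4,0,0,0,0,0,0],
    [0.3,0,0,0,0,0,0],
    [0.25,0,0,0,0,0,0],
    [0.2,0,0,0,0,0,0]
  ],
  "grip_force": 15
}}

```text
time: 18.37
position: [0.6091, -0.1854, 0.0752]
tool_rot: [0.568, 3.088, -0.0]
ft_force: [0.7, 0.7, 0.1]
grip_width: 0.328
grip_force: 0.0
```

>>> {"name": "jog_arm", "arguments": {
  "commands": [
    [0.15,0,0,0,0,0,0],
    [0.1,0,0,0,0,0,0],
    [0.05,0,0,0,0,0,0],
    [0.05,0,0,0,0,0,0],
    [0.05,0,0,0,0,0,0]
  ]
}}

```text
time: 18.78
position: [0.6087, -0.1854, 0.0745]
tool_rot: [0.568, 3.089, -0.0]
ft_force: [0.2, -1.1, 2.1]
grip_width: 0.142
grip_force: 14.5
```

>>> {"name": "jog_arm", "arguments": {
  "commands": [
    [0.05,0,0,0,0,0,0],
    [0.05,0,0,0,0,0,0],
    [0.05,0,0,0,0,0,0],
    [0.05,0,0,0,0,0,0],
    [0.05,0,0,0,0,0,0]
  ],
  "grip_force": 25
}}

```text
time: 19.2
position: [0.6086, -0.1854, 0.0744]
tool_rot: [0.568, 3.089, -0.0]
ft_force: [-0.5, -0.2, 2.8]
grip_width: 0.14
grip_force: 25.0
```

>>> {"name": "jog_arm", "arguments": {
  "commands": [
    [0.05,0,0,0,0,0,-0.2],
    [0.05,0,0,0,0,0,-0.4],
    [0.05,0,0,0,0,0,-0.6],
    [0.05,0,0,0,0,0,-0.8],
    [0.05,0,0,0,0,0,-1]
  ]
}}

```text
time: 19.62
position: [0.6087, -0.1855, 0.0745]
tool_rot: [1.355, 2.833, -0.0]
ft_force: [0.2, -0.2, 4.5]
grip_width: 0.138
grip_force: 25.0
```

>>> {"name": "jog_arm", "arguments": {
  "commands": [
    [0.05,0,0,0,0,0,-0.2],
    [0.05,0,0,0,0,0,-0.4],
    [0.05,0,0,0,0,0,-0.6],
    [0.05,0,0,0,0,0,-0.8],
    [0.05,0,0,0,0,0,-1]
  ]
}}

```text
time: 20.03
position: [0.6088, -0.1855, 0.0745]
tool_rot: [2.042, 2.386, 0.0]
ft_force: [-0.0, -0.9, 3.9]
grip_width: 0.141
grip_force: 25.0
```

>>> {"name": "jog_arm", "arguments": {
  "commands": [
    [0.05,0,0,0,0,0,0],
    [0.05,0,0,0,0,0,0],
    [0.05,0,0,0,0,0,0],
    [0.05,0,0,0,0,0,0],
    [0.05,0,0,0,0,0,0]
  ]
}}

```text
time: 20.45
position: [0.6088, -0.1854, 0.0745]
tool_rot: [2.035, 2.392, 0.001]
ft_force: [0.9, -1.9, 6.5]
grip_width: 0.134
grip_force: 25.0
```

>>> {"name": "jog_arm", "arguments": {
  "commands": [
    [0.3,0,0,0,0,0,0],
    [0.6,0,0,0,0,0,0],
    [0.9,0,0,0,0,0,0],
    [1,0,0,0,0,0,0],
    [1,0,0,0,0,0,0]
  ]
}}

```text
time: 20.87
position: [0.6077, -0.1848, 0.0733]
tool_rot: [-2.035, -2.391, 0.001]
ft_force: [0.1, -0.1, 0.5]
grip_width: 0.427
grip_force: 0.0
```

>>> {"name": "jog_arm", "arguments": {
  "commands": [
    [1,0,0,0.04,0,0,0],
    [1,0,0,0.09,0,0,0],
    [1,0,0,0.14,0,0,0],
    [1,0,0,0.2,0,0,0],
    [1,0,0,0.26,0,0,0]
  ]
}}

```text
time: 21.28
position: [0.6077, -0.1849, 0.2047]
tool_rot: [-2.035, -2.391, 0.001]
ft_force: [0.1, -0.8, 0.1]
grip_width: 0.806
grip_force: 0.0
```

>>> {"name": "jog_arm", "arguments": {
  "commands": [
    [1,-0.03,-0.05,0,0,0,0],
    [1,-0.06,-0.1,0,0,0,0],
    [1,-0.1,-0.15,0,0,0,0],
    [1,-0.12,-0.2,0,0,0,0],
    [1,-0.14,-0.25,0,0,0,0]
  ]
}}

```text
time: 21.7
position: [0.5371, -0.3113, 0.204]
tool_rot: [-2.037, -2.392, 0.001]
ft_force: [0.8, 0.1, -0.2]
grip_width: 0.993
grip_force: 0.0
```

>>> {"name": "jog_arm", "arguments": {
  "commands": [
    [1,0,-0.05,0,0,0,0],
    [1,0,-0.1,0,0,0,0],
    [1,0,-0.12,0,0,0,0],
    [1,0,-0.12,0,0,0,0],
    [1,0,-0.12,0,0,0,0]
  ]
}}

```text
time: 22.12
position: [0.5385, -0.3691, 0.2036]
tool_rot: [-2.035, -2.391, -0.002]
ft_force: [0.5, 0.5, 0.7]
grip_width: 1.0
grip_force: 0.0
```

```bash
python3 - <<'E'
from h import *
a=ctrl.get_image("scene")["frame"][:,:,::-1];b=ctrl.get_image("top")["frame"][:,:,::-1]
c=lambda f,x,y,w,h,s:cv2.resize(f[y:y+h,x:x+w],None,fx=s,fy=s,interpolation=cv2.INTER_CUBIC)
cv2.imwrite("pics/s6.png",np.hstack([c(a,245,215,60,70,6.6667)[:460],c(b,340,155,60,70,6.6667)[:460]]))
E
```

```text
(no output)
```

View pics/s6.png

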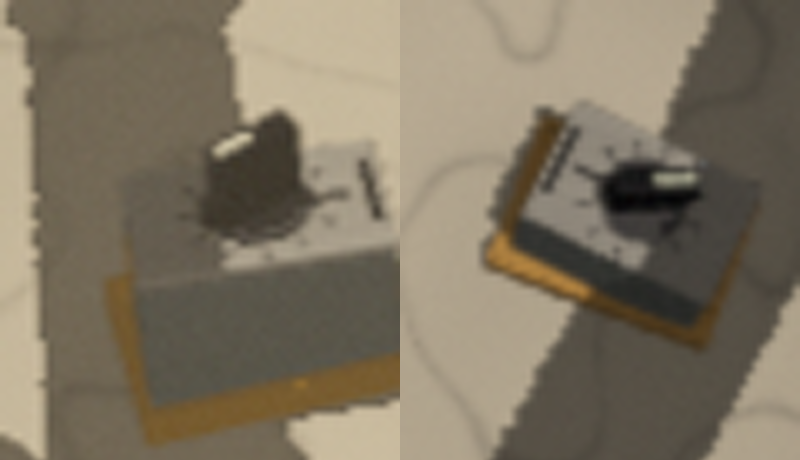

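The box lies flat inside the tray's rim. In the top view the pale line points right, at about 2°, and the slot at about 154°, so the dial has turned about 150°, which is click 5. Handing in.

```bash
python3 -c "
from h import *
print(ctrl.close_job())"
```

```text
the job is handed in; nothing more can be done
None
```

The tip box is flat in the brass tray, its dial turned clockwise to the fifth click and released; I saw no contact with anything else, and the job was handed in at about 22 s (no verdict shown).

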